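# Fit the matching plug-in module into the open instrument case

## Task

Three upright plug-in modules of different widths stand in the rack; only one is the right size for the empty bay in the open instrument case. Lower that one into the bay, without dropping it, until it stands on the bay's floor, and leave it there. Leave the other two modules in their places in the rack.

Things in the scene. Friction and masses are not known exactly. Their poses are not given: they have to be found in the camera images.
- module_a: plain aluminium box with a dark vented top and a dark foot, 34 mm thick (its x) by 50 mm wide (its y) by 100 mm tall (its z); origin at the centre of its underside, z up; symmetric, so a half turn about z changes nothing; about 0.35 kg; stands in one of the three bays of the rack at the start
- module_b: plain aluminium box with a dark vented top and a dark foot, 34 mm thick (its x) by 60 mm wide (its y) by 100 mm tall (its z); origin at the centre of its underside, z up; symmetric, so a half turn about z changes nothing; about 0.35 kg; stands in one of the three bays of the rack at the start
- module_c: plain aluminium box with a dark vented top and a dark foot, 34 mm thick (its x) by 70 mm wide (its y) by 100 mm tall (its z); origin at the centre of its underside, z up; symmetric, so a half turn about z changes nothing; about 0.35 kg; stands in one of the three bays of the rack at the start
- rack: fixed steel rack; origin under its centre, z up. Base 142 (x) by 84 (y) by 6 mm; the modules stand on it, their x along its x. Four dividers, 4 mm thick, 56 mm wide (y), tops 112 mm above the bench, at x = -69, -23, 23, 69 mm, form three bays in a row along x, open at both y ends. Only about 4 mm between module and divider: it can be taken only by its narrow y ends
- case: fixed open-topped instrument case, 190 (x) by 210 (y) mm, walls 50 mm high; origin under its centre, z up. Around its central bay: at y > 39 mm a transformer, at y < -39 mm a finned heat sink, each 70 mm wide (x), tops 120 mm above the bench, so a module in the bay can be held only by its broad x faces; towards +x and -x nothing is higher than the walls
- bay (a point): centre of the bay's floor, 4 mm above the bench; axes as the case's. The bay is a white sleeve in the case's centre, 37 (x) by 63 (y) mm inside, 60 mm deep, rim 64 mm above the bench, its top 4 mm flared at 45 degrees. The fitting module stands here with its x along this x (either way round), its top then 104 mm above the bench
- mat: fixed black rubber mat, 120 (x) by 110 (y) by 3 mm thick, kept clear, a good place to put a module down standing and take it again another way; origin under its centre

How it is judged:
By the outcome, as a careful person would: the job done as asked, in the order asked, and still so for the second after the job is handed in, with the robot touching nothing.
It also fails if it takes over 58 s, if anything falls off the work surface, if the arm or the gripper's body presses on something with over 40 N, if the wrist force passes 120 N, or if a joint passes its speed limit or range.

## Robot

A 6-joint arm with a two-finger parallel gripper is mounted at the origin on the work surface. World frame = base frame: x ahead of the robot, y to its left, z up, the work surface at z = 0. Lengths are in m, angles in rad, forces in N, time in s.
With the tool pointing down it reaches from about 0.35 to 0.775 m from the base axis. Payload 7.3 kg.
Tool frame: the origin (TCP) lies between the finger pads; the fingertips stand 14 mm ahead of it and the grasp point (between the pads) lies 5 mm behind it (env.tip_reach is the distance from the TCP to the fingertips, in m); y points along the fingers, z is the direction in which the jaws open and shut, and the axes are right-handed (so a half turn about y gives the same grasp; the last joint's range is limited). The gripper opens to 92 mm and grips with 3 to 60 N. Pads are 19 mm wide; open, the fingers measure 130 mm over their backs; the gripper's body (75 mm by 190 mm) begins 47 mm behind the grasp point.
Start: joints at [1.197, 0.342, 1.524, -0, 1.275, -0.146], TCP at [0.119, 0.511, 0.241] pointing down, gripper open.
Joint ranges: [-2.53, 2.53], [-0.77, 2.02], [0.04, 2.7], [-1, 4.14], [0.28, 2.66], [-3.11, 3.11]. Speed limits (rad/s): [2.57, 2.57, 3.14, 3.14, 3.14, 3.14].

## Interface

Orientations are given as a unit quaternion [x, y, z, w].
In Python, from bench import env, vision gives the robot as it stands.
- The arm moves only by the tool play_rows, never from a script. Its argument "rows" is one flat list of numbers, 7 for each row, row after row: the shift along the tool's x, y, z in cm, then the turn, a rotation vector about the tool's x, y, z in degrees, then the opening, from 0 (shut) to 1 (fully open). In form: [dx, dy, dz, wx, wy, wz, gripper, dx, dy, dz, wx, wy, wz, gripper, ...]. A call has 1 to 5 rows; each row is the pose to reach, as a shift and turn from the pose commanded when the call began, along the tool's axes at that moment; what a row does not reach only later rows make up. A row lasts 1/8 s, in which the tool goes at most 62.5 mm and 10.7 degrees, less where a joint would pass 70% of its speed; a pose out of reach is approached as far as the arm can. A call with a gripper value outside its range is refused whole. The fingers move at their own pace and stop on an object; the grip force is fixed at half the most. Time passes only in rows, so rows that repeat a pose let the fingers close. It gives the time, the measured TCP pose, the force and the opening at its end, in the units of the state.
- env.sense(): the state, without advancing time (a new reading comes with each control period).
- vision.grab_frame(name): name is "scene" or "top" or "wrist"; returns (picture, depth): 480x640x3 uint8, red, green, blue; 480x640 float32, m along the optical axis (not along the pixel's ray), 0 where there is no reading.
- vision.camera_model(name): a dict with "fx", "fy", "cx", "cy" (pixels), "world_from_camera" (4x4, takes a point from camera to world coordinates). Camera axes: x right, y up, looking along -z (the intrinsics and any distortion apply to the point x, -y, -z); pixel columns grow to the right and rows downward; lengths in m; the calibration is good to about 2 mm. A picture is of the moment at which its call begins: read the wrist's pose just before it. camera_model takes no time and is no camera call; for the wrist camera it gives the pose at the moment of the call.
- env.close_job(): hands the job in, once; it reports no verdict.
The state is a dict: "t": time; "joint_pos": joint angles; "joint_velocities": joint speeds; "joint_torque": joint torques, N m; "eef_pos": TCP position; "ee_rot": TCP orientation; "wrist_force": force on the tool from outside, world axes, zero at the start; "wrist_torque": the same for the moment, N m; "gripper_width": finger opening in m.
Only numpy, scipy, OpenCV 4.12 (cv2) and the standard library are available. Lean on these libraries where they do the work, as an engineer would, in place of code of your own. Each camera call takes 0.05 s, during which the arm holds its last target. There are 200 camera calls.

## Working session

There is one attempt and no reset: what is moved stays moved. The work goes in short steps, Python scripts to look and compute and a tool call to move; the robot and the scene stay as the last step left them, time stands still between calls to the robot, and variables do not carry over. Pictures are saved under pics/ and viewed, about 8 in all and at most 12, crops included, and the job is handed in when it is done.

Besides the shell and the picture viewer there is one more tool, called after ">>>" in YAML: its name, and indented under it one key for each argument. play_rows: Moves the arm, as the interface text tells. Its arguments: {"type":"object","properties":{"rows":{"type":"array","items":{"type":"number"}}},"required":["rows"]}

```bash
ls; mkdir -p pics; python3 - <<'E'
from bench import env, vision
import cv2,numpy as np
s=env.sense();print({k:np.round(v,3) for k,v in s.items()})
for n in ["scene","top"]:
    p,d=vision.grab_frame(n);cv2.imwrite(f"pics/{n}0.png",p[...,::-1]);np.save(f"pics/{n}0.npy",d)
    m=vision.camera_model(n);print(n,m)
E
```

```text
pics
{'t': np.float64(0.0), 'joint_pos': array([ 1.197,  0.343,  1.525, -0.   ,  1.275, -0.146]), 'joint_velocities': array([-0.   ,  0.001,  0.   , -0.001,  0.002, -0.001]), 'joint_torque': array([ 1.0000e-03, -4.3125e+01, -2.4421e+01,  7.2000e-02,  5.6000e-02,
       -0.0000e+00]), 'eef_pos': array([0.118, 0.511, 0.24 ]), 'ee_rot': array([ 0.703, -0.081,  0.08 , -0.702]), 'wrist_force': array([ 0.27 ,  0.155, -0.167]), 'wrist_torque': array([-0.009, -0.025,  0.019]), 'gripper_width': np.float64(0.091)}
scene {'fx': 469.2044946464982, 'fy': 469.2044946464982, 'cx': 323.7508302372304, 'cy': 239.54374973258345, 'world_from_camera': array([[-0.81176262, -0.41802242,  0.40779738,  0.87916364],
       [ 0.58374101, -0.56053183,  0.58741   ,  0.472208  ],
       [-0.01696714,  0.71488553,  0.69903562,  0.58709625],
       [ 0.        ,  0.        ,  0.        ,  1.        ]])}
top {'fx': 495.8426000621631, 'fy': 495.8426000621631, 'cx': 318.87652438305156, 'cy': 245.0319920951188, 'world_from_camera': array([[-1.57595202e-02,  9.97810570e-01, -6.42316436e-02,
         4.92455752e-01],
       [-9.99875281e-01, -1.57931079e-02, -1.51842095e-05,
         1.11373722e-02],
       [-1.02956824e-03,  6.42233934e-02,  9.97935016e-01,
         9.32866501e-01],
       [ 0.00000000e+00,  0.00000000e+00,  0.00000000e+00,
         1.00000000e+00]])}
```

View pics/top0.png

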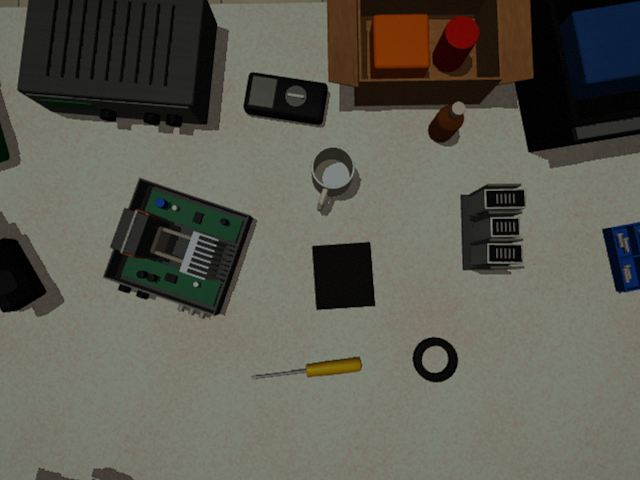

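View pics/scene0.png

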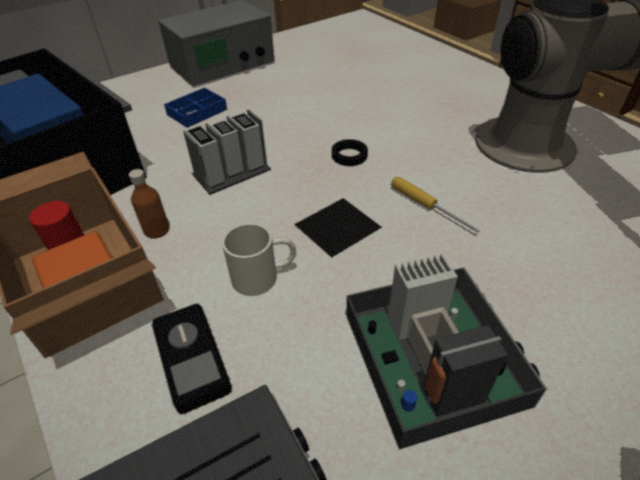

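The top view shows the rack at about (492,228), the mat at (344,275) and the case at (180,246), with the transformer to its left and the heat sink to its right. Next I'll zoom in on the rack and case and take coarse positions.

```bash
cat > h.py <<'E'
from bench import env, vision
import cv2,numpy as np
from scipy.spatial.transform import Rotation as R
def ray(m,uv,z):
    "pixels -> world points on plane z"
    uv=np.atleast_2d(np.asarray(uv,float));T=m["world_from_camera"]
    c=np.c_[(uv[:,0]-m["cx"])/m["fx"],-(uv[:,1]-m["cy"])/m["fy"],-np.ones(len(uv))]
    d=c@T[:3,:3].T;o=T[:3,3]
    return o+d*((z-o[2])/d[:,2])[:,None]
def proj(m,P):
    T=m["world_from_camera"];c=(np.atleast_2d(P)-T[:3,3])@T[:3,:3]
    return np.c_[m["cx"]+m["fx"]*c[:,0]/-c[:,2],m["cy"]+m["fy"]*-c[:,1]/-c[:,2]]
def go(p,jaw,s=None):
    "print tool-frame shift (cm) and turn (deg) to TCP p, tool pointing down, jaw axis at world yaw jaw (deg, mod 180)"
    s=s or env.sense();r=R.from_quat(s["ee_rot"])
    a=np.radians(jaw);z=np.array([np.cos(a),np.sin(a),0]);y=np.array([0,0,-1.])
    out=[]
    for sg in(1,-1):
        G=R.from_matrix(np.c_[np.cross(y,sg*z),y,sg*z])
        out.append(((r.inv()*G).as_rotvec(degrees=True)))
    w=min(out,key=np.linalg.norm)
    print("shift",np.round(r.inv().apply(np.array(p)-s["eef_pos"])*100,2),"turn",np.round(w,2),"or",np.round(max(out,key=np.linalg.norm),1),"jawnow",np.round(np.degrees(np.arctan2(*r.apply([0,0,1])[[1,0]])),2),"j6",round(s["joint_pos"][5],2),"t",round(s["t"],2))
E
python3 - <<'E'
from h import *
p=cv2.imread("pics/top0.png");d=np.load("pics/top0.npy")
a=cv2.resize(p[175:280,455:535],None,fx=5,fy=5,interpolation=cv2.INTER_CUBIC)
b=cv2.resize(p[170:325,95:260],None,fx=2.4,fy=2.4,interpolation=cv2.INTER_CUBIC)
c=np.zeros((525,800,3),np.uint8);c[:,:400]=a[:525];c[:b.shape[0],404:404+b.shape[1]]=b[:,:396]
cv2.imwrite("pics/crop.png",cv2.convertScaleAbs(c,alpha=1.6))
m=vision.camera_model("top")
for n,uv,z in [("mat",(344,275),.003),("rackL",(462,233),.006),("mods",[(507,199),(506,227),(505,254)],.106),("casecorners",[(142,180),(255,216),(219,314),(105,277)],.05)]: print(n,np.round(ray(m,uv,z),3).tolist())
v,u=np.mgrid[0:480,0:640];
T=m["world_from_camera"];c=np.stack([(u-m["cx"])/m["fx"]*d,-(v-m["cy"])/m["fy"]*d,-d],-1)@T[:3,:3].T+T[:3,3]
k=(c[...,2]>.095)&(c[...,2]<.12)&(u>455)&(u<535)&(v>170)&(v<285)
print(k.sum());h=c[k];print(h.min(0),h.max(0))
for x0 in np.arange(.42,.62,.008):
    q=h[(h[:,0]>=x0)&(h[:,0]<x0+.008)]
    if len(q)>5:print(round(x0,3),len(q),np.percentile(q[:,1],[1,99]).round(3),np.median(q[:,2]).round(3))
E
```

```text
mat [[0.495, -0.035, 0.003]]
rackL [[0.57, -0.258, 0.006]]
mods [[0.618, -0.306, 0.106], [0.571, -0.303, 0.106], [0.526, -0.299, 0.106]]
casecorners [[0.672, 0.328, 0.05], [0.603, 0.125, 0.05], [0.43, 0.19, 0.05], [0.498, 0.392, 0.05]]
2773
[ 0.50191913 -0.33716644  0.09507782] [ 0.64338537 -0.26622301  0.11582035]
0.5 74 [-0.325 -0.27 ] 0.112
0.508 142 [-0.327 -0.267] 0.106
0.516 176 [-0.328 -0.267] 0.106
0.524 179 [-0.327 -0.268] 0.106
0.532 184 [-0.326 -0.268] 0.106
0.54 111 [-0.327 -0.268] 0.106
0.548 124 [-0.325 -0.271] 0.11
0.556 148 [-0.324 -0.275] 0.107
0.564 148 [-0.324 -0.275] 0.106
0.572 156 [-0.325 -0.275] 0.106
0.58 147 [-0.325 -0.275] 0.106
0.588 113 [-0.327 -0.271] 0.111
0.596 109 [-0.334 -0.268] 0.105
0.604 215 [-0.336 -0.266] 0.107
0.612 207 [-0.336 -0.267] 0.106
```

View pics/crop.png

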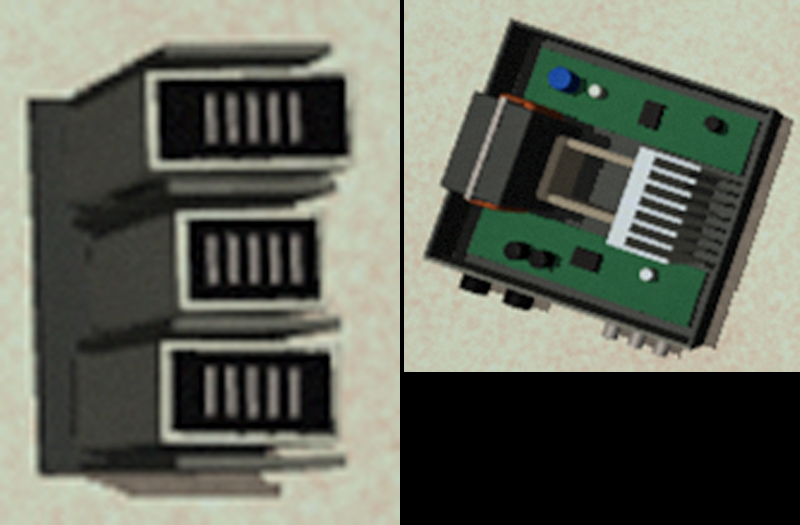

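The bottom module (x≈0.526, y≈-0.297) has a top 60 mm wide, so it is module_b. The others measure 50 and 70 mm. The case centre is near (0.551, 0.259) and its x yaw is about -20°.

```bash
python3 - <<'E'
from h import *
go([.42,.15,.24],88);go([.525,-.2975,.24],88)
r=R.from_quat(env.sense()["ee_rot"]);print(r.as_matrix().round(3))
E
```

```text
shift [ 37.53   0.05 -28.37] turn [  0.07 -11.05  -0.02] or [0.000e+00 1.689e+02 1.000e-01] jawnow 76.95 j6 -0.15 t 0.1
shift [ 57.87   0.1  -69.59] turn [  0.07 -11.05  -0.02] or [0.000e+00 1.689e+02 1.000e-01] jawnow 76.95 j6 -0.15 t 0.1
[[ 0.974 -0.     0.226]
 [-0.226 -0.001  0.974]
 [-0.    -1.    -0.001]]
```

>>> play_rows:
  rows: [5,0,-4,0,-2,0,1,10,0,-8,0,-4,0,1,15,0,-12,0,-6,0,1,20,0,-16,0,-8,0,1,25,0,-20,0,-11,0,1]

```text
t: 0.72
eef_pos: [0.313, 0.2645, 0.2407]
ee_rot: [-0.707, 0.012, -0.012, 0.707]
wrist_force: [0.3, 0.5, -0.5]
gripper_width: 0.0919
```

```bash
python3 - <<'E'
from h import *
print(env.sense()["eef_pos"]);go([.525,-.2975,.24],88)
E
```

```text
[0.3129759  0.26446147 0.24066286]
shift [ 23.1    0.06 -55.44] turn [-0.01  0.06  0.01] or [   0.  -179.9    0. ] jawnow 88.06 j6 -1.02 t 0.72
```

>>> play_rows:
  rows: [2,0,-6,0,0,0,1,4,0,-12,0,0,0,1,6,0,-18,0,0,0,1,8,0,-24,0,0,0,1,11,0,-29,0,0,0,1]

```text
t: 1.35
eef_pos: [0.4115, -0.0297, 0.2408]
ee_rot: [-0.707, 0.013, -0.013, 0.707]
wrist_force: [0.6, -0.2, -0.2]
gripper_width: 0.0917
```

>>> play_rows:
  rows: [3,0,-5,0,0,0,1,5,0,-10,0,0,0,1,8,0,-15,0,0,0,1,10,0,-20,0,0,0,1,12,0,-26,0,0,0,1]

```text
t: 1.98
eef_pos: [0.5226, -0.2922, 0.2402]
ee_rot: [-0.707, 0.013, -0.012, 0.707]
wrist_force: [1.5, -0.6, 0.5]
gripper_width: 0.0921
```

```bash
python3 - <<'E'
from h import *
print(env.sense()["eef_pos"]);go([.525,-.2975,.24],88)
m=vision.camera_model("wrist");print(m)
p,d=vision.grab_frame("wrist");cv2.imwrite("pics/w1.png",p[...,::-1]);np.save("pics/w1.npy",d)
E
```

```text
[ 0.52256207 -0.29223553  0.24022945]
shift [ 0.26  0.02 -0.52] turn [-0.05 -0.01 -0.03] or [ 0.0e+00  1.8e+02 -1.0e-01] jawnow 87.99 j6 -2.17 t 1.98
{'fx': 360.0828325150903, 'fy': 360.0828325150903, 'cx': 315.1325566624087, 'cy': 237.82330629817417, 'world_from_camera': array([[ 3.50410777e-02, -9.62325616e-01, -2.69632216e-01,
         4.49582039e-01],
       [ 9.99385575e-01,  3.39497679e-02,  8.71118564e-03,
        -2.89966155e-01],
       [ 7.70954079e-04, -2.69771797e-01,  9.62923976e-01,
         3.83786346e-01],
       [ 0.00000000e+00,  0.00000000e+00,  0.00000000e+00,
         1.00000000e+00]])}
```

View pics/w1.png

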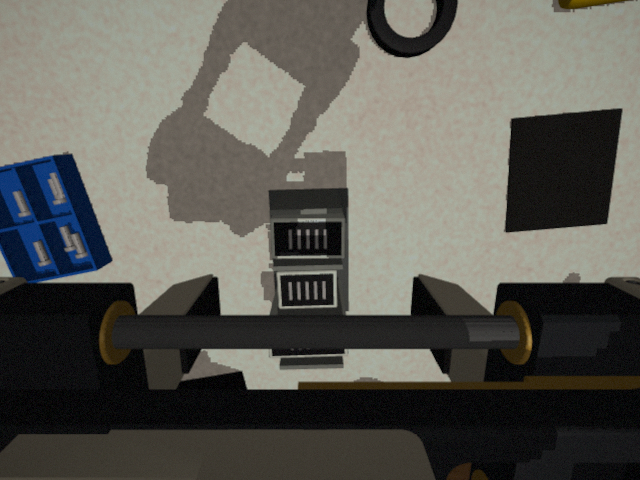

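The wrist view shows module_b as the nearest rack module at (309,240). It is wider than its neighbour at (308,290), and the gripper straddles the rack. Now to refine from the depth.

```bash
cat >> h.py <<'E'
def cloud(m,d):
    v,u=np.mgrid[0:480,0:640];T=m["world_from_camera"]
    return np.stack([(u-m["cx"])/m["fx"]*d,-(v-m["cy"])/m["fy"]*d,-d],-1)@T[:3,:3].T+T[:3,3]
E
python3 - <<'E'
from h import *
d=np.load("pics/w1.npy");m=vision.camera_model("wrist");c=cloud(m,d)
p=cv2.imread("pics/w1.png")
k=(c[...,2]>.1)&(c[...,2]<.109)&(d>0)
k[:205]=0;k[268:]=0;k[:,:255]=0;k[:,365:]=0
k=cv2.morphologyEx(k.astype(np.uint8),cv2.MORPH_OPEN,np.ones((5,5)))
vs,us=np.nonzero(k);print(len(us),us.min(),us.max(),vs.min(),vs.max(),np.median(c[k>0][:,2]))
r=cv2.minAreaRect(np.c_[us,vs].astype(np.float32));print(r)
b=cv2.boxPoints(r);P=ray(m,b,.106);print(P.round(4),P.mean(0).round(4),[np.linalg.norm(P[i]-P[i-1]).round(4) for i in range(4)])
e=P[1]-P[0] if np.linalg.norm(P[1]-P[0])>np.linalg.norm(P[2]-P[1]) else P[2]-P[1];print(np.degrees(np.arctan2(e[1],e[0])))
# rack long edges yaw from middle gray columns
for q in [(330,220),(330,230),(330,250)]:pass
g=cv2.cvtColor(p,cv2.COLOR_BGR2GRAY);print(g[240,262:356:1].tolist());print(g[205:270,309].tolist())
E
```

```text
3026 271 345 217 257 0.10472429055001359
((308.0, 237.0), (40.0, 74.0), 90.0)
[[ 0.5096 -0.3347  0.106 ]
 [ 0.5118 -0.2766  0.106 ]
 [ 0.5449 -0.2772  0.106 ]
 [ 0.5426 -0.3371  0.106 ]] [ 0.5272 -0.3064  0.106 ] [np.float64(0.0332), np.float64(0.0581), np.float64(0.0331), np.float64(0.0599)]
87.80802315737812
[166, 165, 163, 162, 163, 162, 145, 95, 95, 89, 97, 91, 59, 3, 10, 8, 8, 8, 10, 9, 15, 2, 11, 16, 14, 12, 38, 64, 73, 65, 29, 13, 8, 8, 14, 47, 75, 74, 63, 15, 15, 8, 3, 9, 49, 74, 74, 55, 12, 1, 9, 5, 24, 53, 74, 67, 34, 5, 13, 7, 5, 36, 64, 75, 60, 21, 8, 4, 11, 0, 12, 10, 8, 6, 11, 11, 16, 12, 9, 60, 95, 91, 80, 62, 60, 66, 116, 170, 168, 169, 169, 168, 171, 170]
[39, 37, 38, 50, 90, 107, 103, 104, 103, 77, 65, 62, 63, 122, 158, 176, 149, 84, 30, 27, 28, 31, 29, 30, 61, 85, 90, 89, 87, 91, 63, 45, 44, 46, 45, 55, 60, 63, 65, 60, 58, 61, 56, 40, 18, 6, 13, 2, 0, 26, 83, 150, 156, 97, 46, 35, 34, 36, 38, 37, 73, 97, 101, 100, 99]
```

The wrist camera pose had changed between the grab and the model call because the arm was still settling. I'll retake it at rest.

```bash
cat >> h.py <<'E'
def wtop(box,zlo,zhi,z,name):
    "min-area rect of a module's top in the wrist view -> centre, sizes, yaw of long side"
    m=vision.camera_model("wrist");p,d=vision.grab_frame("wrist");cv2.imwrite(f"pics/{name}.png",p[...,::-1])
    c=cloud(m,d);k=((c[...,2]>zlo)&(c[...,2]<zhi)&(d>0)).astype(np.uint8)
    u0,u1,v0,v1=box;K=np.zeros_like(k);K[v0:v1,u0:u1]=k[v0:v1,u0:u1]
    K=cv2.morphologyEx(K,cv2.MORPH_OPEN,np.ones((5,5)));vs,us=np.nonzero(K)
    P=ray(m,np.c_[us,vs],z)[:,:2];r=cv2.minAreaRect((P*1000).astype(np.float32));b=cv2.boxPoints(r)
    e=max(b[1]-b[0],b[2]-b[1],key=np.linalg.norm)
    print("centre",np.round(r[0],1),"size",np.round(r[1],1),"long yaw",np.degrees(np.arctan2(e[1],e[0]))%180,len(us),us.min(),us.max(),vs.min(),vs.max())
    return m,p,d
E
python3 - <<'E'
from h import *
print(env.sense()["eef_pos"],env.sense()["joint_velocities"].round(3))
m,p,d=wtop((250,370,195,262),.1,.109,.106,"w2")
c=cloud(m,d)
# rack base/divider: depth profile
print(c[195:275:3,307].round(3)[:,[0,2]].tolist())
go([.525,-.2975,.24],88)
E
```

```text
[ 0.52329971 -0.29986408  0.23907176] [ 0.039 -0.065  0.155 -0.    -0.027  0.098]
centre [ 526.8 -298.4] size [59.4 34.2] long yaw 88.76585 3062 281 355 215 257
[[0.502, 0.05], [0.502, 0.067], [0.502, 0.083], [0.502, 0.096], [0.502, 0.109], [0.504, 0.111], [0.51, 0.092], [0.51, 0.104], [0.512, 0.106], [0.515, 0.105], [0.517, 0.106], [0.52, 0.106], [0.522, 0.106], [0.525, 0.106], [0.527, 0.106], [0.529, 0.107], [0.532, 0.106], [0.534, 0.107], [0.537, 0.106], [0.539, 0.106], [0.542, 0.105], [0.548, 0.097], [0.548, 0.104], [0.548, 0.112], [0.551, 0.111], [0.555, 0.105], [0.558, 0.106]]
shift [ 0.27 -0.12 -0.1 ] turn [ 0.06 -0.3  -0.06] or [1.000e-01 1.797e+02 1.000e-01] jawnow 87.7 j6 -2.17 t 2.08
```

>>> play_rows:
  rows: [0.3,0,0,0,0,0,1,0.3,0,0,0,0,0,1]

```text
t: 2.33
eef_pos: [0.5251, -0.2899, 0.2407]
ee_rot: [-0.707, 0.012, -0.012, 0.707]
wrist_force: [0.0, -0.4, -0.5]
gripper_width: 0.0917
```

```bash
python3 - <<'E'
from h import *
print(env.sense()["eef_pos"],env.sense()["joint_velocities"].round(3))
m,p,d=wtop((250,370,195,262),.1,.109,.106,"w3")
go([.526,-.298,.085],88)
E
```

```text
[ 0.52513942 -0.28991491  0.24067259] [ 0.006 -0.013  0.005 -0.004 -0.001 -0.003]
centre [ 526.5 -298.3] size [59.7 34. ] long yaw 88.0124 3075 267 342 213 254
shift [ 0.11 15.59 -0.82] turn [-0.02  0.03  0.  ] or [   0. -180.    0.] jawnow 88.03 j6 -2.17 t 2.38
```

>>> play_rows:
  rows: [0.1,0,-0.8,0,0,0,1,0.1,4,-0.8,0,0,0,1,0.1,8,-0.8,0,0,0,1,0.1,11,-0.8,0,0,0,1,0.1,12,-0.8,0,0,0,1]

```text
t: 3.0
eef_pos: [0.5251, -0.2985, 0.1191]
ee_rot: [-0.706, 0.013, -0.012, 0.708]
wrist_force: [0.3, -0.2, 0.3]
gripper_width: 0.0919
```

>>> play_rows:
  rows: [0,1.8,0,0,0,0,1,0,3.6,0,0,0,0,1,0,3.6,0,0,0,0,1,0,3.6,0,0,0,0,0.6,0,3.6,0,0,0,0,0]

```text
t: 3.62
eef_pos: [0.5264, -0.2995, 0.0859]
ee_rot: [0.707, -0.012, 0.013, -0.707]
wrist_force: [0.5, -0.7, 0.3]
gripper_width: 0.0762
```

>>> play_rows:
  rows: [0,0,0,0,0,0,0,0,0,0,0,0,0,0,0,0,0,0,0,0,0,0,0,0,0,0,0,0]

```text
t: 4.12
eef_pos: [0.526, -0.2991, 0.0851]
ee_rot: [0.707, -0.012, 0.013, -0.707]
wrist_force: [-0.5, 2.1, 4.6]
gripper_width: 0.0599
```

It grips at 59.9 mm, which confirms module_b. Lifting straight up.

>>> play_rows:
  rows: [0,-0.5,0,0,0,0,0,0,-2,0,0,0,0,0,0,-5,0,0,0,0,0,0,-8,0,0,0,0,0,0,-11,0,0,0,0,0]

```text
t: 4.75
eef_pos: [0.5257, -0.2991, 0.1963]
ee_rot: [0.707, -0.013, 0.013, -0.707]
wrist_force: [0.7, 0.2, -2.6]
gripper_width: 0.0599
```

>>> play_rows:
  rows: [0,-2,0,0,0,0,0,0,-3,0,0,0,0,0,0,-3,0,0,0,0,0]

```text
t: 5.12
eef_pos: [0.5259, -0.2992, 0.2252]
ee_rot: [0.707, -0.012, 0.013, -0.707]
wrist_force: [0.5, 0.3, -3.7]
gripper_width: 0.06
```

```bash
python3 - <<'E'
from h import *
s=env.sense();print(s["eef_pos"],s["wrist_force"],s["gripper_width"])
go([.495,-.035,.222],88);go([.495,-.035,.082],88)
E
```

```text
[ 0.52589378 -0.29923678  0.22521471] [ 0.4855092   0.32667844 -3.7324979 ] 0.05995395614449867
shift [-4.04  0.31 26.3 ] turn [ 0.03 -0.06  0.04] or [-1.000e-01  1.799e+02  0.000e+00] jawnow 87.94 j6 -2.18 t 5.12
shift [-4.05 14.31 26.3 ] turn [ 0.03 -0.06  0.04] or [-1.000e-01  1.799e+02  0.000e+00] jawnow 87.94 j6 -2.18 t 5.12
```

>>> play_rows:
  rows: [-0.5,0,4,0,0,0,0,-1.5,0,9,0,0,0,0,-2.5,0,15,0,0,0,0,-3.5,0,21,0,0,0,0,-4,0,26.3,0,0,0,0]

```text
t: 5.75
eef_pos: [0.494, -0.0328, 0.2238]
ee_rot: [-0.707, 0.013, -0.012, 0.707]
wrist_force: [0.6, 0.7, -3.1]
gripper_width: 0.0593
```

>>> play_rows:
  rows: [0,4,0,0,0,0,0,0,8,0,0,0,0,0,0,11,0,0,0,0,0,0,13,0,0,0,0,0,0,13.4,0,0,0,0,0]

```text
t: 6.38
eef_pos: [0.4938, -0.0345, 0.0888]
ee_rot: [-0.707, 0.014, -0.011, 0.707]
wrist_force: [0.2, -0.1, -2.1]
gripper_width: 0.06
```

>>> play_rows:
  rows: [0,0.2,0,0,0,0,0,0,0.2,0,0,0,0,0]

```text
t: 6.62
eef_pos: [0.4957, -0.035, 0.0893]
ee_rot: [0.707, -0.012, 0.013, -0.707]
wrist_force: [1.0, 0.8, -2.7]
gripper_width: 0.06
```

>>> play_rows:
  rows: [0,0.3,0,0,0,0,0,0,0.4,0,0,0,0,0,0,0.5,0,0,0,0,0,0,0.5,0,0,0,0,0]

```text
t: 7.12
eef_pos: [0.4953, -0.0348, 0.0837]
ee_rot: [-0.707, 0.013, -0.013, 0.707]
wrist_force: [0.9, -0.4, -2.4]
gripper_width: 0.0597
```

>>> play_rows:
  rows: [0,0.1,0,0,0,0,0,0,0.2,0,0,0,0,0,0,0.2,0,0,0,0,0]

```text
t: 7.5
eef_pos: [0.4954, -0.0349, 0.0821]
ee_rot: [0.707, -0.012, 0.013, -0.707]
wrist_force: [-1.6, 0.2, 2.7]
gripper_width: 0.0598
```

Contact: the vertical force went from -2.4 to +2.7 N at the expected height. Releasing and rising.

>>> play_rows:
  rows: [0,0,0,0,0,0,0.6,0,0,0,0,0,0,1,0,0,0,0,0,0,1,0,0,0,0,0,0,1]

```text
t: 8.0
eef_pos: [0.4953, -0.0349, 0.0816]
ee_rot: [-0.707, 0.013, -0.013, 0.707]
wrist_force: [-0.8, 0.2, -0.3]
gripper_width: 0.0853
```

>>> play_rows:
  rows: [0,-3,0,0,0,0,1,0,-8,0,0,0,0,1,0,-12,0,0,0,0,1,0,-14,0,0,0,0,1,0,-14,0,0,0,0,1]

```text
t: 8.62
eef_pos: [0.496, -0.035, 0.223]
ee_rot: [0.707, -0.011, 0.014, -0.707]
wrist_force: [0.0, 0.9, -0.4]
gripper_width: 0.0915
```

>>> play_rows:
  rows: [0,0,0,0,10,0,1,0,0,0,0,20,0,1,0,0,0,0,30,0,1,0,0,0,0,40,0,1,0,0,0,0,50,0,1]

```text
t: 9.25
eef_pos: [0.4946, -0.0347, 0.22]
ee_rot: [0.635, -0.313, 0.311, -0.634]
wrist_force: [-1.4, -0.7, -0.1]
gripper_width: 0.0918
```

>>> play_rows:
  rows: [0,0,0,0,10,0,1,0,0,0,0,20,0,1,0,0,0,0,30,0,1,0,0,0,0,40,0,1,0,0,0,0,40,0,1]

```text
t: 9.88
eef_pos: [0.4947, -0.0348, 0.2203]
ee_rot: [-0.492, 0.509, -0.508, 0.491]
wrist_force: [0.1, -0.0, -0.3]
gripper_width: 0.0921
```

```bash
python3 - <<'E'
from h import *
s=env.sense();print(s["eef_pos"],s["joint_velocities"].round(3))
m,p,d=wtop((150,480,120,305),.093,.112,.103,"w4")
go([.4955,-.035,.23],-2)
E
```

```text
[ 0.49471926 -0.0347727   0.22026986] [ 0.002 -0.004 -0.006 -0.001  0.005 -0.079]
centre [497.5 -32.9] size [59.8 33.8] long yaw 88.09705 3475 297 342 195 272
shift [ 0.02 -0.95  0.07] turn [ 0.12  0.15 -0.03] or [  -0.  -179.8   -0.2] jawnow -1.85 j6 -0.19 t 9.93
```

View pics/w4.png

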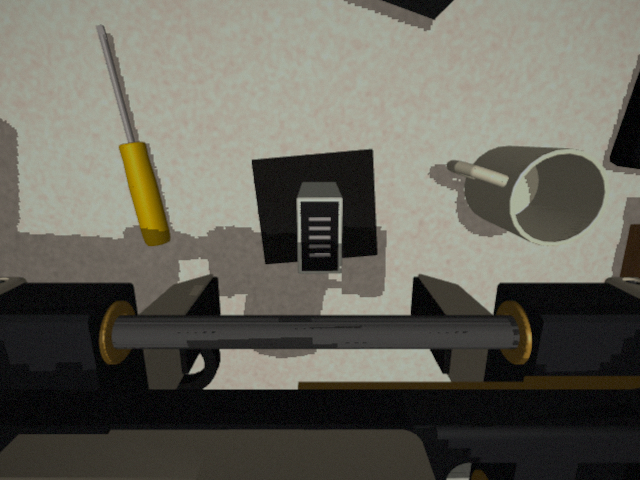

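The module stands upright on the mat, with its top at about (320,233) and its faces aligned with the jaws. Descending to take its broad faces.

>>> play_rows:
  rows: [0,3,0.2,0,0,0,1,0,7,0.2,0,0,0,1,0,11,0.2,0,0,0,1,0,13,0.2,0,0,0,1,0,13.8,0.2,0,0,0,1]

```text
t: 10.55
eef_pos: [0.4964, -0.0348, 0.0821]
ee_rot: [-0.492, 0.509, -0.507, 0.491]
wrist_force: [0.5, -0.4, 0.5]
gripper_width: 0.0919
```

>>> play_rows:
  rows: [0,0,0,0,0,0,0.6,0,0,0,0,0,0,0.3,0,0,0,0,0,0,0,0,0,0,0,0,0,0,0,0,0,0,0,0,0]

```text
t: 11.18
eef_pos: [0.4974, -0.035, 0.084]
ee_rot: [0.491, -0.509, 0.509, -0.491]
wrist_force: [0.0, 0.0, -0.3]
gripper_width: 0.0461
```

>>> play_rows:
  rows: [0,0,0,0,0,0,0,0,0,0,0,0,0,0,0,0,0,0,0,0,0,0,0,0,0,0,0,0]

```text
t: 11.68
eef_pos: [0.4974, -0.0349, 0.0838]
ee_rot: [0.491, -0.509, 0.509, -0.491]
wrist_force: [-0.2, 0.2, 0.7]
gripper_width: 0.0337
```

>>> play_rows:
  rows: [0,-0.5,0,0,0,0,0,0,-3,0,0,0,0,0,0,-7,0,0,0,0,0,0,-12,0,0,0,0,0,0,-17,0,0,0,0,0]

```text
t: 12.3
eef_pos: [0.4967, -0.0348, 0.255]
ee_rot: [-0.491, 0.509, -0.508, 0.491]
wrist_force: [-0.1, -0.5, -3.3]
gripper_width: 0.0338
```

```bash
python3 - <<'E'
from h import *
s=env.sense();print(s["eef_pos"],s["wrist_force"],s["gripper_width"])
go([.517,.165,.255],-20)
E
```

```text
[ 0.49666301 -0.03479205  0.25499967] [-0.06358141 -0.48718139 -3.30157891] 0.033787746397599856
shift [-2.004e+01  1.000e-02  1.320e+00] turn [ 7.000e-02  1.794e+01 -1.000e-02] or [-0.000e+00 -1.621e+02 -1.000e-01] jawnow -2.06 j6 -0.19 t 12.3
```

>>> play_rows:
  rows: [-4,0,0.3,0,4,0,0,-8,0,0.6,0,8,0,0,-13,0,0.9,0,12,0,0,-17,0,1.2,0,16,0,0,-20,0,1.3,0,18,0,0]

```text
t: 12.92
eef_pos: [0.517, 0.1662, 0.2534]
ee_rot: [-0.406, 0.58, -0.579, 0.405]
wrist_force: [0.3, -0.3, -3.7]
gripper_width: 0.0339
```

>>> play_rows:
  rows: [0,0,0,0,0,0,0,0,0,0,0,0,0,0,0,0,0,0,0,0,0]

```text
t: 13.3
eef_pos: [0.5174, 0.1635, 0.2537]
ee_rot: [0.405, -0.58, 0.58, -0.405]
wrist_force: [-0.0, -0.5, -3.0]
gripper_width: 0.0337
```

```bash
python3 - <<'E'
from h import *
s=env.sense();print(s["eef_pos"],s["joint_velocities"].round(3))
m,p,d=wtop((150,480,50,470),.06,.068,.064,"w5")
np.savez("pics/w5.npz",d=d,T=m["world_from_camera"])
print(proj(m,[[.551,.259,.064]]))
E
```

```text
[0.51738052 0.16353078 0.25367499] [-0.    -0.001 -0.003  0.002 -0.001  0.001]
centre [551.7 264.8] size [71.1 48.8] long yaw 69.891754 1151 284 341 50 138
[[314.06864248 102.29910464]]
```

View pics/w5.png

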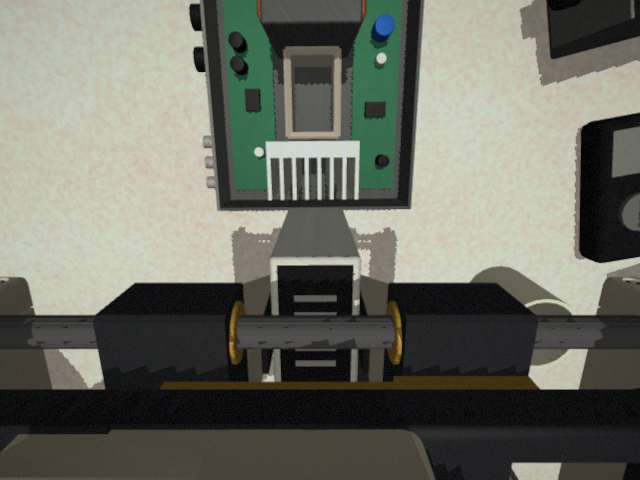

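The sleeve is visible at u 284–341, v 45–138, just clear of the transformer. The held module's top is at u 271–359, with its far edge at v≈258. I'll measure both to cancel the camera bias.

```bash
python3 - <<'E'
from h import *
m=vision.camera_model("wrist");f=np.load("pics/w5.npz");d=f["d"];m["world_from_camera"]=f["T"]
p=cv2.imread("pics/w5.png");c=cloud(m,d);z=c[...,2]
a=np.radians(-20);ex=np.array([np.cos(a),np.sin(a)]);ey=np.array([-ex[1],ex[0]])
def fr(P):return np.c_[P[:,:2]@ex,P[:,:2]@ey]*1000
tcp=env.sense()["eef_pos"];print("tcp xy'",fr(tcp[None]).round(1), "z",tcp[2])
k=((z>.058)&(z<.069)).astype(np.uint8);K=np.zeros_like(k);K[30:145,270:355]=k[30:145,270:355]
n,l,st,_=cv2.connectedComponentsWithStats(K);i=1+np.argmax(st[1:,4]);print(st[i])
vs,us=np.nonzero(l==i);P=ray(m,np.c_[us,vs],.064);q=fr(P)
print("rim x',y' pct",np.percentile(q,[.5,99.5],axis=0).round(1));r=cv2.minAreaRect(P[:,:2].astype(np.float32)*1000);print(r)
for v in (60,80,100,120):print(v,us[vs==v].min(),us[vs==v].max(),fr(ray(m,[[us[vs==v].min(),v],[us[vs==v].max(),v]],.064)).round(1).tolist())
g=cv2.cvtColor(p,cv2.COLOR_BGR2GRAY)
print("row90",g[90,276:350].tolist());print("z90",z[90,280:346:2].round(3).tolist())
print("col312",g[30:145,312].tolist());print("z col",z[30:145:3,312].round(3).tolist())
# held module top
K=((z>.262)&(z<.283)).astype(np.uint8);K[:240]=0;K[310:]=0;K[:,:255]=0;K[:,375:]=0
vs,us=np.nonzero(K);print("mod",us.min(),us.max(),vs.min(),np.median(z[K>0]))
Q=fr(ray(m,np.c_[us,vs],np.median(z[K>0])));print(np.percentile(Q,[.5,99.5],axis=0).round(1))
for v in(262,270,275):
  w=us[vs==v];print(v,w.min(),w.max(),fr(ray(m,[[w.min(),v],[w.max(),v]],np.median(z[K>0]))).round(1).tolist())
E
```

```text
tcp xy' [[430.3 330.7]] z 0.2537569196421116
[ 271   40   84   99 2262]
rim x',y' pct [[397.  401.9]
 [459.3 479.8]]
((553.4181518554688, 267.812744140625), (78.27462768554688, 69.16239166259766), 70.6845932006836)
60 284 341 [[403.9, 465.4], [452.0, 465.3]]
80 284 341 [[403.5, 449.8], [452.3, 449.7]]
100 285 340 [[404.0, 433.8], [451.7, 433.7]]
120 286 340 [[404.4, 417.2], [452.0, 417.2]]
row90 [93, 90, 87, 91, 91, 88, 89, 96, 129, 156, 153, 151, 152, 149, 152, 128, 63, 65, 75, 86, 94, 91, 93, 92, 97, 94, 93, 96, 94, 93, 90, 96, 93, 94, 95, 93, 94, 94, 95, 94, 92, 95, 94, 95, 96, 96, 96, 91, 91, 95, 96, 91, 93, 93, 81, 58, 70, 100, 143, 156, 154, 153, 155, 153, 140, 110, 90, 92, 93, 94, 92, 88, 92, 92]
z90 [0.003, 0.002, 0.002, 0.062, 0.062, 0.062, 0.051, 0.018, 0.005, 0.003, 0.003, 0.004, 0.005, 0.004, 0.002, 0.003, 0.004, 0.004, 0.004, 0.003, 0.002, 0.003, 0.004, 0.004, 0.005, 0.004, 0.021, 0.06, 0.06, 0.064, 0.062, 0.005, 0.004]
col312 [25, 17, 21, 23, 28, 25, 24, 24, 17, 16, 23, 26, 26, 19, 21, 21, 85, 101, 98, 93, 95, 95, 96, 94, 86, 72, 68, 66, 66, 68, 69, 68, 66, 67, 69, 66, 67, 49, 45, 44, 48, 46, 46, 51, 46, 47, 46, 46, 46, 48, 47, 48, 45, 44, 61, 84, 93, 92, 94, 94, 94, 92, 93, 92, 92, 92, 91, 92, 94, 92, 93, 93, 90, 91, 90, 94, 91, 93, 89, 89, 91, 91, 91, 91, 88, 92, 90, 91, 89, 91, 91, 89, 91, 92, 90, 90, 87, 90, 89, 91, 91, 119, 157, 170, 169, 167, 154, 142, 111, 65, 81, 186, 212, 211, 211]
z col [0.101, 0.094, 0.085, 0.077, 0.067, 0.056, 0.062, 0.062, 0.059, 0.047, 0.034, 0.021, 0.005, 0.004, 0.003, 0.004, 0.005, 0.005, 0.003, 0.003, 0.004, 0.002, 0.005, 0.003, 0.004, 0.004, 0.002, 0.004, 0.002, 0.003, 0.004, 0.003, 0.003, 0.004, 0.06, 0.064, 0.061, 0.12, 0.119]
mod 255 374 248 0.2726036676446669
[[407.8 340. ]
 [451.8 364.3]]
262 270 360 [[413.5, 359.0], [446.5, 358.9]]
270 270 360 [[413.4, 355.9], [446.6, 355.8]]
275 270 360 [[413.3, 353.9], [446.7, 353.8]]
```

```bash
python3 - <<'E'
from h import *
m=vision.camera_model("wrist");f=np.load("pics/w5.npz");m["world_from_camera"]=f["T"]
g=cv2.cvtColor(cv2.imread("pics/w5.png"),cv2.COLOR_BGR2GRAY)
a=np.radians(-20);ex=np.array([np.cos(a),np.sin(a)]);ey=np.array([-ex[1],ex[0]])
fr=lambda uv,z:(lambda P:np.c_[P[:,:2]@ex,P[:,:2]@ey]*1000)(ray(m,uv,z)).round(1).tolist()
print("near in/out",fr([[312,130.7]],.06),fr([[312,138.3]],.064));print("far in/out",fr([[312,54.3]],.06),fr([[312,45.7]],.064))
for u in(280,300,315,330,350):print(u,g[250:272,u].tolist())
for v in(256,257,258,259,260):print(v,fr([[315,v]],.273))
for v in (70,110):  # rim inner/outer lateral edges -> yaw
  print(v,g[v,280:296].tolist(),g[v,328:346].tolist())
E
```

```text
near in/out [[427.3, 408.2]] [[427.3, 401.7]]
far in/out [[427.5, 470.5]] [[427.6, 476.3]]
280 [91, 91, 92, 94, 94, 94, 101, 142, 172, 183, 193, 201, 201, 202, 205, 124, 20, 24, 23, 23, 24, 20]
300 [93, 92, 92, 92, 91, 91, 113, 150, 176, 183, 192, 200, 204, 206, 208, 125, 20, 23, 23, 27, 29, 25]
315 [90, 91, 92, 89, 90, 84, 93, 144, 172, 183, 195, 202, 205, 204, 174, 96, 25, 21, 23, 25, 18, 25]
330 [92, 93, 91, 92, 86, 79, 83, 149, 174, 184, 195, 202, 203, 203, 174, 92, 16, 24, 27, 26, 21, 28]
350 [93, 93, 92, 96, 90, 93, 116, 154, 175, 186, 196, 198, 199, 201, 174, 94, 22, 23, 26, 23, 23, 23]
256 [[430.0, 361.4]]
257 [[430.0, 361.0]]
258 [[430.0, 360.6]]
259 [[430.0, 360.3]]
260 [[430.0, 359.9]]
70 [46, 46, 48, 93, 143, 154, 152, 148, 148, 149, 136, 94, 64, 66, 58, 49] [50, 47, 50, 58, 68, 90, 130, 155, 156, 155, 154, 152, 141, 100, 45, 44, 47, 46]
110 [90, 89, 89, 87, 112, 144, 157, 153, 150, 152, 152, 137, 97, 68, 69, 81] [94, 91, 78, 64, 71, 101, 144, 159, 155, 156, 157, 149, 135, 98, 91, 88, 93, 94]
```

>>> play_rows:
  rows: [-3,0,0,0,0,0,0,-6,0,-0.1,0,0,0,0,-9,0,-0.2,0,0,0,0,-10.8,0,-0.2,0,0,0,0,-10.8,0,-0.2,0,0,0,0]

```text
t: 13.98
eef_pos: [0.5528, 0.2668, 0.2533]
ee_rot: [-0.406, 0.579, -0.579, 0.405]
wrist_force: [0.3, -0.6, -2.9]
gripper_width: 0.0337
```

>>> play_rows:
  rows: [0,3,0,0,0,0,0,0,6,0,0,0,0,0,0,8,0,0,0,0,0,0,9,0,0,0,0,0,0,9,0,0,0,0,0]

```text
t: 14.6
eef_pos: [0.5525, 0.2658, 0.1636]
ee_rot: [-0.405, 0.58, -0.579, 0.405]
wrist_force: [0.3, 0.4, -2.9]
gripper_width: 0.0338
```

>>> play_rows:
  rows: [0,0,0,0,0,0,0,0,0,0,0,0,0,0]

```text
t: 14.85
eef_pos: [0.553, 0.2667, 0.1647]
ee_rot: [0.405, -0.579, 0.58, -0.406]
wrist_force: [-0.2, -0.4, -3.1]
gripper_width: 0.0339
```

```bash
python3 - <<'E'
from h import *
a=np.radians(-20);ex=np.array([np.cos(a),np.sin(a)]);ey=np.array([-ex[1],ex[0]])
s=env.sense();e=s["eef_pos"];print(e,e[:2]@ex*1000,e[:2]@ey*1000,s["joint_velocities"].round(3))
t=.4284*ex+.4388*ey;go([*t,.0848],-20)
m=vision.camera_model("wrist");p,d=vision.grab_frame("wrist");cv2.imwrite("pics/w6.png",p[...,::-1])
p,d=vision.grab_frame("top");cv2.imwrite("pics/t6.png",cv2.resize(p[170:325,95:260,::-1],None,fx=3.6,fy=3.6))
E
```

```text
[0.55300737 0.26668508 0.16471992] 428.44526990634324 439.74166464044674 [ 0.001  0.005  0.003  0.002 -0.001  0.   ]
shift [ 0.1   7.99 -0.02] turn [-0.08 -0.05 -0.06] or [ 1.000e-01  1.799e+02 -1.000e-01] jawnow -20.05 j6 0.67 t 14.85
```

View pics/w6.png

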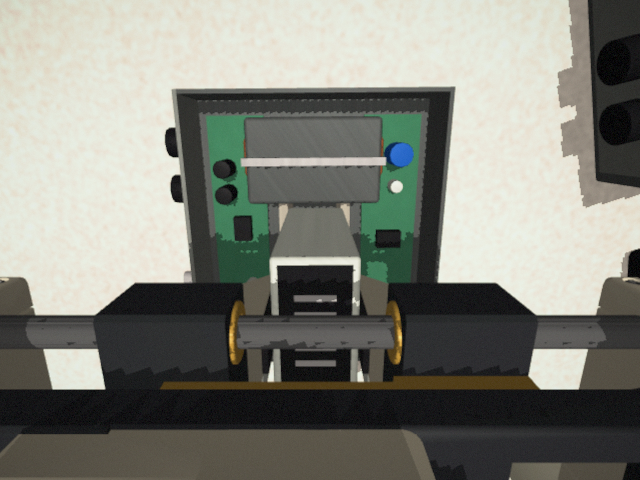

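The module hangs over the sleeve, with sleeve edges visible about equally on both sides at u≈282 and 347, v≈210. Lowering slowly while watching the force.

>>> play_rows:
  rows: [0.1,1,0,0,0,0,0,0.1,1.7,0,0,0,0,0,0.1,2.2,0,0,0,0,0,0.1,2.6,0,0,0,0,0,0.1,2.8,0,0,0,0,0]

```text
t: 15.58
eef_pos: [0.5522, 0.2657, 0.1354]
ee_rot: [-0.405, 0.579, -0.579, 0.405]
wrist_force: [-1.3, -0.2, -2.7]
gripper_width: 0.0341
```

```bash
python3 - <<'E'
from h import *
s=env.sense();print(s["wrist_force"],s["wrist_torque"].round(2));go([*s["eef_pos"][:2],.0848],-20)
E
```

```text
[-1.32141572 -0.18150205 -2.65182507] [-0.16  0.05  0.02]
shift [-0.    5.06  0.  ] turn [ 0.02 -0.05  0.01] or [ -0.  179.9   0. ] jawnow -20.05 j6 0.67 t 15.57
```

>>> play_rows:
  rows: [0,0.6,0,0,0,0,0,0,1.2,0,0,0,0,0,0,1.8,0,0,0,0,0,0,2.2,0,0,0,0,0,0,2.4,0,0,0,0,0]

```text
t: 16.2
eef_pos: [0.5521, 0.2657, 0.1114]
ee_rot: [-0.405, 0.579, -0.579, 0.405]
wrist_force: [-0.1, -0.9, -3.1]
gripper_width: 0.0338
```

>>> play_rows:
  rows: [0,0.6,0,0,0,0,0,0,1.1,0,0,0,0,0,0,1.6,0,0,0,0,0,0,1.9,0,0,0,0,0,0,2,0,0,0,0,0]

```text
t: 16.82
eef_pos: [0.5522, 0.2656, 0.0915]
ee_rot: [-0.405, 0.579, -0.579, 0.405]
wrist_force: [-0.6, -1.2, -2.6]
gripper_width: 0.034
```

Bottom at about 11 mm; floor expected at TCP ≈0.085.

>>> play_rows:
  rows: [0,0.3,0,0,0,0,0,0,0.5,0,0,0,0,0,0,0.6,0,0,0,0,0,0,0.6,0,0,0,0,0]

```text
t: 17.32
eef_pos: [0.5522, 0.2657, 0.0857]
ee_rot: [-0.405, 0.579, -0.579, 0.405]
wrist_force: [-0.6, -0.0, -2.5]
gripper_width: 0.0338
```

>>> play_rows:
  rows: [0,0.1,0,0,0,0,0,0,0.1,0,0,0,0,0]

```text
t: 17.58
eef_pos: [0.5523, 0.2657, 0.0848]
ee_rot: [0.405, -0.579, 0.579, -0.405]
wrist_force: [0.6, 0.9, -2.2]
gripper_width: 0.0339
```

>>> play_rows:
  rows: [0,0.1,0,0,0,0,0,0,0.1,0,0,0,0,0]

```text
t: 17.82
eef_pos: [0.5524, 0.2657, 0.0848]
ee_rot: [0.405, -0.579, 0.579, -0.406]
wrist_force: [-2.3, -0.6, 6.3]
gripper_width: 0.0334
```

>>> play_rows:
  rows: [0,0.1,0,0,0,0,0,0,0.1,0,0,0,0,0]

```text
t: 18.08
eef_pos: [0.5524, 0.2658, 0.0847]
ee_rot: [0.405, -0.579, 0.58, -0.406]
wrist_force: [-4.0, -2.7, 12.5]
gripper_width: 0.0337
```

It's on the floor at the expected height. Relieving the press, releasing and rising.

>>> play_rows:
  rows: [0,-0.1,0,0,0,0,0,0,-0.1,0,0,0,0,0.5,0,-0.1,0,0,0,0,0.8,0,-0.1,0,0,0,0,1,0,-0.1,0,0,0,0,1]

```text
t: 18.7
eef_pos: [0.5523, 0.2657, 0.0836]
ee_rot: [-0.405, 0.579, -0.579, 0.405]
wrist_force: [-0.1, -0.3, -1.0]
gripper_width: 0.0691
```

>>> play_rows:
  rows: [0,0,0,0,0,0,1,0,-1,0,0,0,0,1,0,-4,0,0,0,0,1,0,-9,0,0,0,0,1,0,-14,0,0,0,0,1]

```text
t: 19.32
eef_pos: [0.5521, 0.2656, 0.2259]
ee_rot: [0.405, -0.579, 0.579, -0.405]
wrist_force: [1.3, -0.1, -0.0]
gripper_width: 0.0919
```

>>> play_rows:
  rows: [2,0,0,0,0,0,1,6,0,0,0,0,0,1,10,0,0,0,0,0,1,12,0,0,0,0,0,1,12,0,0,0,0,0,1]

```text
t: 19.95
eef_pos: [0.5112, 0.1523, 0.2245]
ee_rot: [0.404, -0.58, 0.58, -0.405]
wrist_force: [1.0, 0.7, 0.0]
gripper_width: 0.0919
```

>>> play_rows:
  rows: [0,0,0,0,0,0,1,0,0,0,0,0,0,1]

```text
t: 20.2
eef_pos: [0.5114, 0.1539, 0.2236]
ee_rot: [-0.406, 0.579, -0.579, 0.406]
wrist_force: [-0.5, 1.2, -0.4]
gripper_width: 0.0919
```

```bash
python3 - <<'E'
from h import *
m,p,d=wtop((240,390,20,200),.097,.111,.104,"w7")
c=cloud(m,d)
q,d=vision.grab_frame("top");cv2.imwrite("pics/t7.png",q[...,::-1])
s=env.sense();print(s["wrist_force"],s["gripper_width"],s["eef_pos"])
E
```

```text
centre [551.9 264.2] size [55.9 33.7] long yaw 70.2436 4598 290 341 20 111
[-0.76382619  0.77121289 -0.71004159] 0.0919341865182746 [0.51120927 0.1536897  0.22350271]
```

View pics/w7.png

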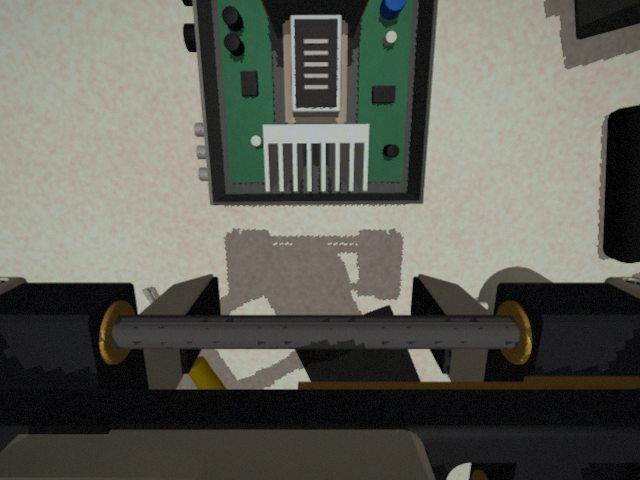

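View pics/t7.png

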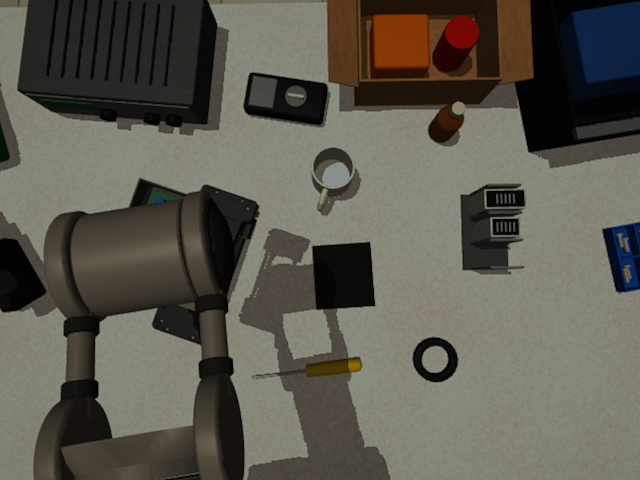

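The wrist view shows module_b standing square in the sleeve, with its top at (316,62). The top view shows the other two modules still in the rack at (504,199) and (506,227).

```bash
python3 -c "
from bench import env
print(env.close_job())"
```

```text
the job is handed in; nothing more can be done
None
```

The 60 mm module (module_b) is standing on the floor of the bay. The job was handed in at about 20 s of the 58 s allowed.

- **What I did:** I took module_b from the rack by its narrow ends; the grip read 59.9 mm. I stood it on the mat, took it again by its broad faces, and lowered it into the sleeve. Floor contact came at the expected height, with a press of about 12 N. I then released it and moved clear.
- **Last checks:** The final wrist view shows the module square in the sleeve, its top at about 104 mm and aligned with the case to within about 0.3°. The other two modules are untouched in the rack. The gripper is open and nothing is touching it.
- **Disagreements:**
  - One early wrist measurement was about 8 mm off because the arm was still moving when the picture was taken; I retook it at rest.
  - On the mat, the wrist camera and the gripped position differed by about 2 mm, so I used the gripped position.
  - In the final wrist view the module's top measured 55.9 mm long instead of 60. My measuring box stopped at the edge of the picture area used, and the transformer is next to the top there, so I read this as a cut-off rather than a tilt.

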